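# Probe the plinth socket and lay out the post that fits

### The job

The fired mask is to be mounted on the wooden plinth: take the T-handled depth gauge off its rack, push its rod down to the floor of the plinth's square socket so that the red collar slides up on the rim and records the depth, and hang the gauge back across its rack with the collar still at that reading. After measuring, take from the cork mat the post whose dark foot is as long as the socket is deep and lay it flat on the floor of the green tray beside the mask. Drop nothing, and leave the other two posts, the mask and the things lying about where they are.

Things in the scene. Friction and masses are not known exactly. Their poses are not given: they have to be found in the camera images.
- gauge: Depth gauge: a beech T-handle bar, 22 (x) by 120 (y) by 26 mm (z), with a steel rod of 8 mm diameter down from its middle; 0.12 kg. Origin: middle of the bar's underside; z up along the rod, y along the bar. The rod's tip is 120 mm below the origin. It hangs on the rack, bar lying across the two cheek tops, rod between them. Pinch the bar from above across its 22 mm; lift straight up.
- gauge_tip (a point): Tip of the gauge's rod (the end of its small steel ball nose, 6 mm diameter).
- gauge_nose: The gauge's ball nose at the lower end of the rod, fixed to it; this body's origin and axes are those of gauge.
- collar (a joint): The gauge's red sliding collar, a disc of 34 mm diameter, 12 mm thick, on the rod. Value: distance in m from the rod's tip up to the collar's underside, so the depth read (0.02 to 0.106). Starts at 0.030 to 0.045, less than any socket. It slides at about 1.5 N and stays where pushed: in a probe the hand feels some 2 N from the rim until the tip meets the floor, where the force rises steeply.
- collar_under (a point): Middle of the collar's underside, on the rod's axis.
- rack: Plywood rack for the gauge, fixed. Origin: centre of its underside; foot 100 mm (x) by 110 mm (y). Two upright cheeks, 60 mm long in x, 14 mm thick, leave a 56 mm gap in y, centred; their tops, which carry the bar, are 135 mm above the table. On one side, 22 to 30 mm to -x, a low panel between them is 82 mm high. The hung gauge's origin is above the rack's origin within 5 mm, bar along y.
- plinth: Dark hardwood plinth 100 by 100 mm on a 120 by 120 mm slate foot, 120 mm high in all, fixed. Origin: centre of its underside.
- socket (a point): Mouth of the plinth's square socket: centre of the hole in the plane of the plinth's top, 120 mm above the table; z up, x and y as the plinth's. A straight blind hole 19 mm square, going down. Its depth is 55, 75 or 95 mm (reads within 3 mm), differs from plinth to plinth and cannot be judged from outside: it has to be probed.
- mat: Cork mat 200 mm (x) by 190 mm (y), 6 mm thick, fixed; origin: centre of its underside. The three posts lie on it side by side, roughly along its x, about 64 mm apart, in any order.
- post_short: Square post 16 by 16 mm, 115 mm long, 0.08 kg: a black foot 55 mm long (its -x end) that goes into a socket of that depth, and 60 mm of bare aluminium. Origin: its centre; x along its length. It lies flat, its origin 8 mm above the mat.
- post_medium: The same, 135 mm long with a black foot of 75 mm, 0.095 kg.
- post_long: The same, 155 mm long with a black foot of 95 mm, 0.11 kg.
- tray: Low green assembly tray, 230 mm (x) by 190 mm (y) outside, 5 mm walls 20 mm high, fixed; origin: centre of its underside; its floor is 5 mm above the table. The mask lies in its +y half; the -y half (90 mm wide) is free for the post, laid along the tray's x.
- mask: Fired clay mask with two horns, face up, about 133 mm long (x) by 72 mm wide (y) and 44 mm high, 0.22 kg. Origin: the middle of its flat back; the horns point to +x, reaching 78 mm from the origin, the chin 55 mm to -x. Leave it alone.
- pot: Green plastic pot, 80 mm wide and 75 mm high; origin: centre of its underside. Leave it alone.
- paddle: Boxwood modelling paddle lying on the cloth, about 205 mm long (x) and 26 mm wide, 12 mm thick; origin: below its middle. Leave it alone.
- sponge: Ochre sponge block 85 by 60 by 35 mm; origin: centre of its underside. Leave it alone.
Not all that is in view belongs to the job. Leave any purple or white look-alike of the post_medium alone. What is shaped like the post_long but blue is not meant.

How it is judged:
By the outcome, as a careful person would: the job done as asked, in the order asked, and still so for the second after the job is handed in, with the robot touching nothing.
It also fails if it takes over 59 s, if anything falls off the work surface, if the arm or the gripper's body presses on something with over 40 N, if the wrist force passes 120 N, or if a joint passes its speed limit or range.

### The arm

A 6-joint arm with a two-finger parallel gripper is mounted at the origin on the work surface. World frame = base frame: x ahead of the robot, y to its left, z up, the work surface at z = 0. Lengths are in mm, angles in rad, forces in N, time in s.
With the tool pointing down it reaches from about 300 to 850 mm from the base axis. Payload 4.2 kg.
Tool frame: the origin (TCP) lies midway between the tips of the shut fingers; the grasp point (between the pads) lies 19 mm behind it; z points along the fingers, y is the line along which they close (so a half turn about z gives the same grasp; the last joint's range is limited). The gripper opens to 91 mm and grips with 3 to 60 N. Pads are 32 mm wide; open, the fingers measure 118 mm over their backs; the gripper's body (76 mm by 178 mm) begins 60 mm behind the grasp point.
Start: joints at [-1.34, 0.32, 1.565, -0, 1.257, -0.02], TCP at [142.705, -557.026, 213.976] pointing down, gripper open.
Joint ranges: [-3.11, 3.11], [-0.84, 2.01], [0.21, 2.61], [-1.34, 4.49], [0.05, 2.63], [-2.56, 2.56]. Speed limits (rad/s): [2.57, 2.57, 3.14, 3.14, 3.14, 3.14].

### API

Orientations are given as a unit quaternion [x, y, z, w].
In Python, from bench import bot gives the robot as it stands. The module is installed in compiled form; this text tells all that it offers.
- The arm moves only by the shell command python3 -m creep 'ROWS' [FORCE]. ROWS is JSON, a list that holds one entry, the list of rows, each a list of 7 numbers: the shift along the tool's x, y, z as a fraction of full scale, then the turn, a rotation vector about the tool's x, y, z as a fraction of full scale, then the finger opening in mm, from 0 to 91.2. In form: [[[x, y, z, ax, ay, az, grip], ...]]. A call has 1 to 8 rows; each row is the pose to reach, as a shift and turn from the pose commanded when the call began, along the tool's axes at that moment; what a row does not reach only later rows make up. Full scale, the value 1, is 10 cm for a shift and pi/2 rad for a turn. A row lasts 1/10 s, in which the tool goes at most 50 mm and 8.59 degrees, less where a joint would pass 70% of its speed; a pose out of reach is approached as far as the arm can. A call with a number of a shift or a turn outside -1 to 1 is refused whole. A call with a gripper value outside its range is refused whole. The fingers move at their own pace and stop on an object; FORCE is the grip in N (left out, the last holds). Time passes only in rows, so rows that repeat a pose let the fingers close. It gives the time, the measured TCP pose, the force, the opening and the grip force at its end, in the units of the state.
- bot.get_state(): the state, without advancing time (a new reading comes with each control period).
- bot.read_camera(name): name is "scene" or "top" or "wrist"; returns the picture (384x512x3 uint8, blue, green, red); there is no depth.
- bot.calibration(name): a dict with "fov_y" (degrees; the focal length in pixels is half the picture's height over the tangent of half this angle, whatever the lens; pixels are square), "cx", "cy" (the principal point, pixels), "k1" (the pictures are not rectified: a ray, as slopes to the right and down, at radius r is drawn at 1 + k1 r^2 times it, then the intrinsics apply), "world_from_camera" (4x4, takes a point from camera to world coordinates). Camera axes: x right, y down, z forward; pixel columns grow to the right and rows downward; lengths in mm; the calibration is good to about 2 mm. A picture is of the moment at which its call begins: read the wrist's pose just before it. calibration takes no time and is no camera call; for the wrist camera it gives the pose at the moment of the call.
- bot.hand_in(): hands the job in; it is judged then, once.
The state is a dict: "clock": time; "q": joint angles; "qvel": joint speeds; "tau": joint torques, N m; "eef_pos": TCP position; "eef_rot": TCP orientation; "wrist_force": force on the tool from outside, world axes, zero at the start; "wrist_torque": the same for the moment, N m; "opening": opening from 0.0 (shut) to 1.0 (fully open); "grasp_force": force on a finger pad.
Only numpy, scipy, OpenCV 4.12 (cv2) and the standard library are available. Lean on these libraries where they do the work, as an engineer would, in place of code of your own. Each camera call takes 0.05 s, during which the arm holds its last target. There are 200 camera calls.

## Working session

There is one attempt and no reset: what is moved stays moved. The work goes in short steps, Python scripts to look and compute and a shell command to move; the robot and the scene stay as the last step left them, time stands still between calls to the robot, and variables do not carry over. Pictures are saved under pics/ and viewed, at most 10 in all, crops included, and the job is handed in when it is done.

```bash
mkdir -p pics; cat > h.py <<'E'
import numpy as np,cv2
from bench import bot
def ray(name,u,v,c=None):
    c=c or bot.calibration(name); f=192/np.tan(np.radians(c["fov_y"])/2)
    K=np.array([[f,0,c["cx"]],[0,f,c["cy"]],[0,0,1.]])
    # drawn = s*(1+k1 r^2), r of ideal
    p=cv2.undistortPoints(np.array([[[u,v]]],float),K,np.array([c["k1"],0,0,0,0.]))[0,0]
    T=np.array(c["world_from_camera"]); d=T[:3,:3]@np.array([p[0],p[1],1]); return T[:3,3],d
def at(name,u,v,z,c=None):
    o,d=ray(name,u,v,c); return (o+d*(z-o[2])/d[2]).round(1)
def proj(name,P,c=None):
    c=c or bot.calibration(name); f=192/np.tan(np.radians(c["fov_y"])/2)
    T=np.linalg.inv(np.array(c["world_from_camera"])); P=np.atleast_2d(P); X=P@T[:3,:3].T+T[:3,3]
    s=X[:,:2]/X[:,2:]; s=s*(1+c["k1"]*(s**2).sum(1,keepdims=True)); return (s*f+[c["cx"],c["cy"]]).round(1)
E
python3 - <<'E'
from h import *
s=bot.get_state();print({k:np.round(v,3).tolist() for k,v in s.items()})
for n in("top","scene"):
    im=bot.read_camera(n);cv2.imwrite(f"pics/{n}0.png",im)
    cv2.imwrite(f"pics/{n}0b.png",cv2.resize(im,(800,600),interpolation=cv2.INTER_CUBIC));print(n,bot.calibration(n))
E
```

```text
{'clock': 0.0, 'q': [-1.34, 0.32, 1.566, -0.0, 1.257, -0.02], 'qvel': [-0.0, 0.001, 0.0, -0.001, 0.0, -0.0], 'tau': [-0.002, -41.247, -23.198, 0.072, 0.046, -0.0], 'eef_pos': [142.569, -556.516, 213.113], 'eef_rot': [0.992, 0.125, -0.0, -0.001], 'wrist_force': [0.207, 0.308, 0.293], 'wrist_torque': [0.013, 0.044, -0.019], 'grasp_force': 0.0, 'opening': 0.997}
top {'fov_y': 47.9203438531723, 'cx': 255.25231824498903, 'cy': 183.92296085445815, 'k1': -0.10255853604566882, 'world_from_camera': array([[-1.21420209e-02, -9.98533020e-01,  5.27672244e-02,
         4.25663412e+02],
       [-9.99889198e-01,  1.16701642e-02, -9.24117683e-03,
        -2.87977753e+01],
       [ 8.61181804e-03, -5.28735842e-02, -9.98564079e-01,
         1.37601000e+03],
       [ 0.00000000e+00,  0.00000000e+00,  0.00000000e+00,
         1.00000000e+00]])}
scene {'fov_y': 52.524786779879925, 'cx': 258.6924826752509, 'cy': 191.07995976152128, 'k1': -0.04067357290199542, 'world_from_camera': array([[ 7.65835843e-01,  5.23166753e-01, -3.73887697e-01,
         8.95926222e+02],
       [ 6.43028393e-01, -6.25919418e-01,  4.41292836e-01,
        -4.83543225e+02],
       [-3.15383008e-03, -5.78378277e-01, -8.15762602e-01,
         9.83188286e+02],
       [ 0.00000000e+00,  0.00000000e+00,  0.00000000e+00,
         1.00000000e+00]])}
```

View pics/top0b.png

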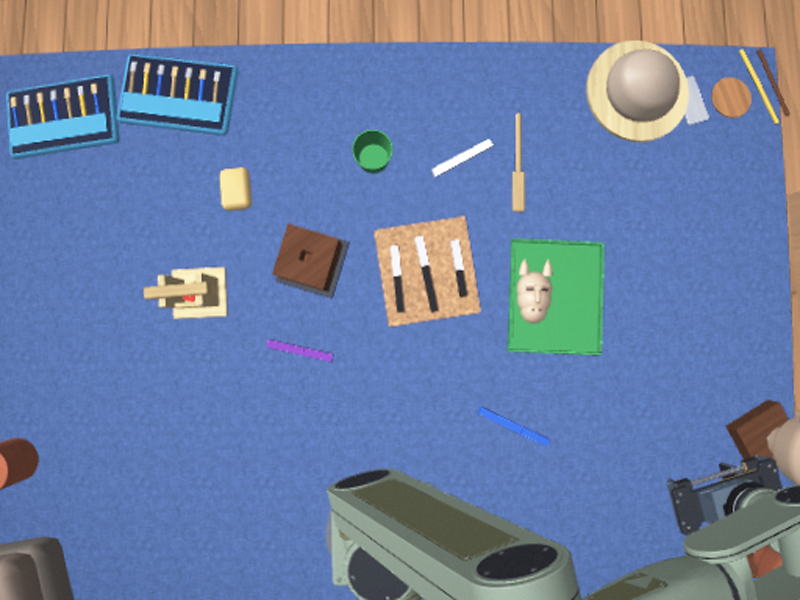

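View pics/scene0b.png

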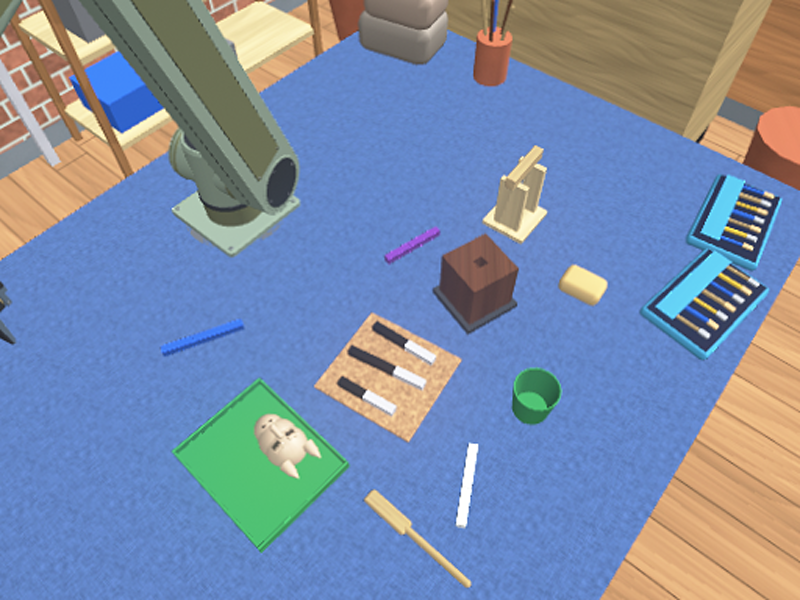

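The top view (800x600 px) shows the gauge bar running from (144,293) to (207,288) and the socket at (306,256). The posts are at about (398,279), (426,273) and (459,268), and the tray corners are (511,240), (604,242), (602,354) and (509,351). I'll enlarge the gauge and plinth for a closer read.

```bash
python3 - <<'E'
from h import *
k=512/800
def p(n,u,v,z): r=at(n,(u+.5)*k-.5,(v+.5)*k-.5,z);print(n,(u,v),r);return r
for a in [(144.5,293.5),(206.5,288)]:p("top",*a,161)
p("top",306,256,120)
for a in [(286,225),(342,238),(325,291),(274,273)]:p("top",*a,120)
for a in [(511,240),(604,242),(602,354),(509,351)]:p("top",*a,20)
for a in [(395,246),(401,311),(420,237),(434,310),(456,240),(463,296)]:p("top",*a,22)
p("scene",481,262,120)
for a in [(540,149),(508,184)]:p("scene",*a,161)
im=cv2.imread("pics/top0.png")[130:215,85:235];im2=cv2.imread("pics/scene0.png")[90:175,270:370]
a=cv2.resize(im,None,fx=5,fy=5,interpolation=cv2.INTER_CUBIC);cv2.imwrite("pics/c1.png",a)
E
```

```text
top (144.5, 293.5) [484.6 424.3 161. ]
top (206.5, 288) [493.3 309.2 161. ]
top (306, 256) [553.3 132.9 120. ]
top (286, 225) [612.3 170.4 120. ]
top (342, 238) [586.4  65.3 120. ]
top (325, 291) [487.4  97.7 120. ]
top (274, 273) [522.2 193.1 120. ]
top (511, 240) [ 591.5 -269.5   20. ]
top (604, 242) [ 585.9 -461.5   20. ]
top (602, 354) [ 357.8 -451.1   20. ]
top (509, 351) [ 367.1 -260.9   20. ]
top (395, 246) [581.4 -34.1  22. ]
top (401, 311) [450.3 -44.5  22. ]
top (420, 237) [599.1 -84.7  22. ]
top (434, 310) [ 451.5 -110.8   22. ]
top (456, 240) [ 592.3 -157.4   22. ]
top (463, 296) [ 478.9 -169.6   22. ]
scene (481, 262) [554.3 135.6 120. ]
scene (540, 149) [490.6 420.4 161. ]
scene (508, 184) [497.8 295.4 161. ]
```

View pics/c1.png

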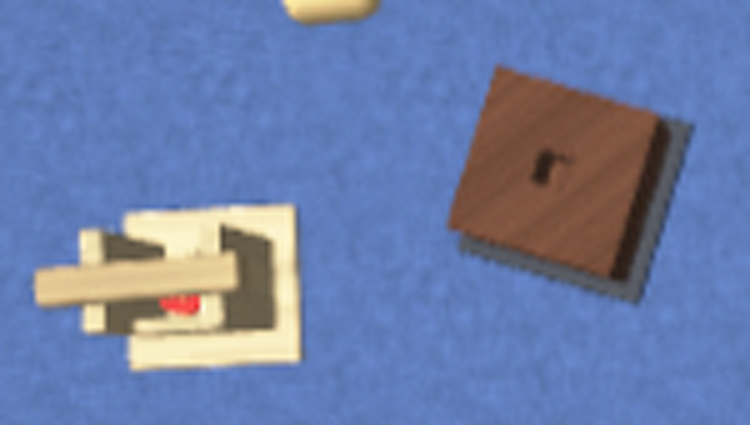

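The crop shows the bar's top corners at (35,270), (237,255), (237,288) and (37,303). The plinth's top corners are (497,66), (660,117), (612,277) and (450,229), with the socket at about (550,167). The scene view agrees with these to within a few mm, so I'll move over to the rack, high up.

```bash
python3 - <<'E'
from h import *
def p(x,y,z): return at("top",85+(x+.5)/5-.5,130+(y+.5)/5-.5,z)
B=np.array([p(*a,161) for a in [(35,270),(237,255),(237,288),(37,303)]]);print(B,B.mean(0))
P=np.array([p(*a,120) for a in [(497,66),(660,117),(612,277),(450,229)]]);print(P,P.mean(0),p(552,167,120))
E
M='python3 -m creep'
$M '[[[0.5,-0.25,-0.15,0,0,0,91],[1,-0.5,-0.3,0,0,0,91],[1,-0.5,-0.3,0,0,0,91]]]' 
$M '[[[0.5,-0.25,-0.15,0,0,0,91],[1,-0.5,-0.3,0,0,0,91],[1,-0.5,-0.3,0,0,0,91]]]' 
$M '[[[0.5,-0.25,-0.15,0,0,0,91],[1,-0.5,-0.3,0,0,0,91],[1,-0.5,-0.3,0,0,0,91]]]' 
$M '[[[0.5,-0.25,-0.15,0,0,0,91],[1,-0.5,-0.3,0,0,0,91],[1,-0.5,-0.3,0,0,0,91]]]'
```

```text
[[496.2 426.4 161. ]
 [503.4 309.2 161. ]
 [484.7 309.1 161. ]
 [477.4 425.1 161. ]] [490.425 367.45  161.   ]
[[615.2 167.1 120. ]
 [583.9  71.5 120. ]
 [490.5 100.1 120. ]
 [519.7 194.8 120. ]] [552.325 133.375 120.   ] [555.3 134.9 120. ]
clock: 0.4
eef_pos: [229.5, -481.6, 245.0]
eef_rot: [0.992, 0.126, 0.001, 0.0]
wrist_force: [-0.7, 0.1, 0.3]
opening: 0.997
grasp_force: 0.0
clock: 0.7
eef_pos: [314.0, -408.7, 275.0]
eef_rot: [0.992, 0.127, 0.001, 0.0]
wrist_force: [-0.5, -0.2, 0.4]
opening: 0.999
grasp_force: 0.0
clock: 1.0
eef_pos: [398.5, -335.8, 304.8]
eef_rot: [0.992, 0.127, 0.001, 0.0]
wrist_force: [0.3, -0.7, 0.0]
opening: 1.001
grasp_force: 0.0
clock: 1.3
eef_pos: [482.9, -262.8, 334.3]
eef_rot: [0.992, 0.126, 0.001, 0.0]
wrist_force: [-0.8, -1.1, -0.6]
opening: 0.998
grasp_force: 0.0
```

```bash
M='python3 -m creep'
$M '[[[0.12,-0.5,0,0,0,0,91],[0.24,-0.97,0,0,0,0,91],[0.25,-1,0,0,0,0,91]]]' >/dev/null
$M '[[[0.12,-0.5,0,0,0,0,91],[0.24,-0.97,0,0,0,0,91],[0.25,-1,0,0,0,0,91]]]' >/dev/null
$M '[[[0.12,-0.5,0,0,0,0,91],[0.24,-0.97,0,0,0,0,91],[0.25,-1,0,0,0,0,91]]]' >/dev/null
$M '[[[0.12,-0.5,0,0,0,0,91],[0.24,-0.97,0,0,0,0,91],[0.25,-1,0,0,0,0,91]]]' >/dev/null
$M '[[[0.12,-0.5,0,0,0,0,91],[0.24,-0.97,0,0,0,0,91],[0.25,-1,0,0,0,0,91]]]' 
$M '[[[0.12,-0.5,0,0,0,-0.09,91],[0.25,-1,0,0,0,-0.19,91],[0.25,-1,0,0,0,-0.28,91],[0.25,-1,0,0,0,-0.38,91],[0.25,-1,0,0,0,-0.47,91],[0.25,-1,0,0,0,-0.57,91],[0.25,-1,0,0,0,-0.66,91],[0.25,-1,0,0,0,-0.75,91]]]'
$M '[[[0,0,0,0,0,-0.09,91],[0,0,0,0,0,-0.13,91],[0,0,0,0,0,-0.13,91]]]'
python3 - <<'E'
from h import *
import json
c=bot.calibration("wrist"); im=bot.read_camera("wrist"); cv2.imwrite("pics/w1.png",im)
print(c); s=bot.get_state(); print(s["q"],s["eef_pos"],s["eef_rot"])
np.save("c1.npy",c,allow_pickle=True)
E
```

```text
clock: 2.8
eef_pos: [478.5, 253.3, 332.7]
eef_rot: [0.992, 0.127, -0.0, 0.0]
wrist_force: [-0.1, -0.3, -1.1]
opening: 0.998
grasp_force: 0.0
clock: 3.6
eef_pos: [478.9, 351.3, 333.5]
eef_rot: [0.754, 0.657, -0.001, 0.001]
wrist_force: [-0.7, 0.4, -0.4]
opening: 0.998
grasp_force: 0.0
clock: 3.9
eef_pos: [478.7, 351.6, 333.5]
eef_rot: [0.686, 0.728, -0.001, 0.001]
wrist_force: [-0.2, -0.1, -0.1]
opening: 1.0
grasp_force: 0.0
{'fov_y': 70.618982608794, 'cx': 256.5872472083691, 'cy': 187.7087354653644, 'k1': -0.062305302404654324, 'world_from_camera': array([[ 9.98177716e-01,  5.83048807e-02,  1.55495430e-02,
         4.74078370e+02],
       [ 6.03357755e-02, -9.68273843e-01, -2.42498162e-01,
         4.19353265e+02],
       [ 9.17389332e-04,  2.42994455e-01, -9.70027243e-01,
         5.04531347e+02],
       [ 0.00000000e+00,  0.00000000e+00,  0.00000000e+00,
         1.00000000e+00]])}
[ 6.15881597e-01  3.05332404e-01  1.29008631e+00 -1.54315248e-03
  1.54695847e+00  5.57352712e-01] [478.42795311 352.04232433 333.60716481] [ 6.86100028e-01  7.27506702e-01 -5.36863899e-04  6.78697649e-04]
```

View pics/w1.png

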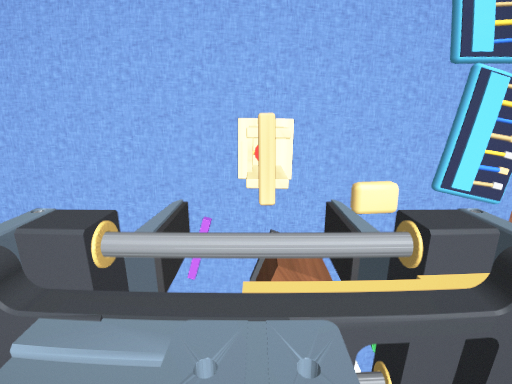

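The wrist view shows the bar's centreline from (266.5,113) to (267,204), with the rack foot around it.

```bash
python3 - <<'E'
from h import *
c=np.load("c1.npy",allow_pickle=True).item()
a,b=at("wrist",266.5,113,161,c),at("wrist",267,204,161,c);print(a,b,(a+b)/2, np.degrees(np.arctan2(*(a-b)[[1,0]])), np.linalg.norm(a-b))
for q in[(238,118),(293,119),(293,180),(238,178)]:print(at("wrist",*q,15,c))
im=cv2.imread("pics/w1.png")[100:215,225:305];cv2.imwrite("pics/w1c.png",cv2.resize(im,None,fx=5,fy=5,interpolation=cv2.INTER_CUBIC))
E
```

```text
[486.  428.6 161. ] [494.7 312.1 161. ] [490.35 370.35 161.  ] 94.2708132024166 116.8243981366906
[441.7 421.   15. ]
[538.4 425.2  15. ]
[548.3 315.7  15. ]
[446.6 313.4  15. ]
```

View pics/w1c.png

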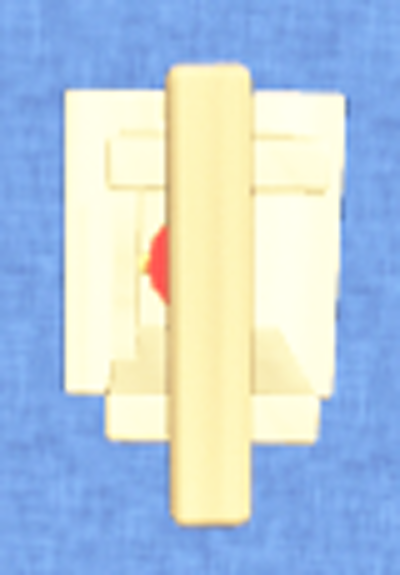

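Wrist and top views agree: the bar centre is (490.3, 369.5) and its yaw about 4°. Descending onto it.

```bash
M='python3 -m creep'
$M '[[[0.17,0.13,0.3,0,0,-0.01,91],[0.17,0.13,0.7,0,0,-0.01,91],[0.17,0.13,1,0,0,-0.01,91],[0.17,0.13,1,0,0,-0.01,91]]]'
$M '[[[0,0,0.4,0,0,0,91],[0,0,0.6,0,0,0,91],[0,0,0.6,0,0,0,91]]]'
python3 - <<'E'
from h import *
c=bot.calibration("wrist"); im=bot.read_camera("wrist"); cv2.imwrite("pics/w2.png",im);np.save("c2.npy",c,allow_pickle=True)
g=np.array([490.3,369.5]);u=np.array([-np.sin(.0725),np.cos(.0725)]);v=np.array([u[1],-u[0]])
pr=proj("wrist",[[*(g+60*s*u+11*t*v),161] for s,t in((1,1),(1,-1),(-1,-1),(-1,1))],c);print(pr)
cv2.polylines(im,[pr.astype(int)],True,(0,0,255));cv2.imwrite("pics/w2o.png",im)
E
```

```text
clock: 4.35
eef_pos: [487.5, 369.3, 229.0]
eef_rot: [0.68, 0.733, -0.005, -0.001]
wrist_force: [-0.0, -0.3, -0.6]
opening: 0.998
grasp_force: 0.0
clock: 4.65
eef_pos: [488.6, 370.8, 172.6]
eef_rot: [0.679, 0.734, -0.002, -0.0]
wrist_force: [-0.9, -0.1, 0.1]
opening: 0.997
grasp_force: 0.0
[[276.6 134.5]
 [243.4 134.3]
 [244.6 292. ]
 [272.9 292.1]]
```

View pics/w2o.png

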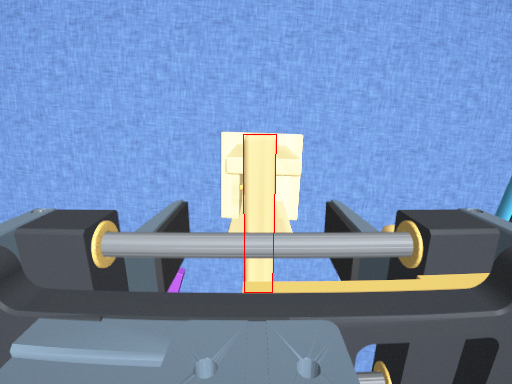

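The predicted bar outline coincides with the real bar. Going down, closing, then checking the grip.

```bash
M='python3 -m creep'
$M '[[[-0.01,0.015,0.2,0,0,0,91],[-0.01,0.015,0.41,0,0,0,91],[-0.01,0.015,0.41,0,0,0,91],[-0.01,0.015,0.41,0,0,0,91]]]' 40
$M '[[[0,0,0,0,0,0,15],[0,0,0,0,0,0,15],[0,0,0,0,0,0,15],[0,0,0,0,0,0,15],[0,0,0,0,0,0,15],[0,0,0,0,0,0,15]]]' 40
```

```text
clock: 5.1
eef_pos: [491.7, 371.9, 135.1]
eef_rot: [0.679, 0.734, 0.002, 0.0]
wrist_force: [-0.5, 0.3, -0.1]
opening: 0.998
grasp_force: 0.0
clock: 5.7
eef_pos: [490.4, 371.3, 132.9]
eef_rot: [0.679, 0.734, -0.0, 0.0]
wrist_force: [0.6, 0.9, -0.5]
opening: 0.503
grasp_force: 0.0
```

```bash
M='python3 -m creep'
$M '[[[0,0,0,0,0,0,15],[0,0,0,0,0,0,15],[0,0,0,0,0,0,15],[0,0,0,0,0,0,15],[0,0,0,0,0,0,15],[0,0,0,0,0,0,15]]]' 40
python3 -c "
from h import *
s=bot.get_state();print(s['eef_pos'],s['eef_rot'],s['grasp_force'],s['opening'])"
```

```text
clock: 6.3
eef_pos: [490.4, 371.3, 132.9]
eef_rot: [0.679, 0.734, -0.0, 0.0]
wrist_force: [1.0, -0.3, 0.8]
opening: 0.24
grasp_force: 40.0
[490.42919019 371.30699325 132.85585511] [ 6.79004332e-01  7.34134259e-01 -6.84388888e-05  3.72406073e-05] 39.99443471431732 0.23956048654379866
```

```bash
M='python3 -m creep'
$M '[[[0,0,-0.1,0,0,0,15],[0,0,-0.3,0,0,0,15],[0,0,-0.65,0,0,0,15],[0,0,-1,0,0,0,15]]]'
$M '[[[0,0,-0.3,0,0,0,15],[0,0,-0.6,0,0,0,15],[0,0,-0.6,0,0,0,15]]]'
$M '[[[-0.4,0.07,0,0,0,0,15],[-0.8,0.15,0,0,0,0,15],[-0.8,0.15,0,0,0,0,15]]]' >/dev/null
$M '[[[-0.4,0.07,0,0,0,0,15],[-0.8,0.15,0,0,0,0,15],[-0.8,0.15,0,0,0,0,15]]]' >/dev/null
$M '[[[-0.4,0.07,0,0,0,0,15],[-0.8,0.14,0.2,0,0,0,15],[-0.8,0.14,0.4,0,0,0,15],[-0.8,0.14,0.4,0,0,0,15],[-0.8,0.14,0.4,0,0,0,15]]]'
python3 - <<'E'
from h import *
s=bot.get_state();print(s['eef_pos'],s['eef_rot'],s['wrist_force'])
a=bot.read_camera("scene");t=bot.read_camera("top")
cv2.imwrite("pics/s3.png",a);cv2.imwrite("pics/t3.png",t)
print(proj("scene",[[553.5,134,120]]),proj("top",[[553.5,134,120]]))
x,y=proj("scene",[[553.5,134,130]])[0].astype(int)
A=cv2.resize(a[y-60:y+40,x-60:x+60],None,fx=5,fy=5,interpolation=cv2.INTER_CUBIC);print("origin",x-60,y-60)
cv2.imwrite("pics/s3c.png",A)
E
```

```text
clock: 6.7
eef_pos: [490.1, 371.1, 234.0]
eef_rot: [0.679, 0.734, -0.001, -0.0]
wrist_force: [0.7, 0.4, -0.5]
opening: 0.239
grasp_force: 40.0
clock: 7.0
eef_pos: [492.0, 372.5, 298.5]
eef_rot: [0.679, 0.734, 0.005, 0.001]
wrist_force: [0.1, 0.4, -1.5]
opening: 0.236
grasp_force: 40.0
clock: 8.1
eef_pos: [552.7, 136.4, 252.6]
eef_rot: [0.679, 0.734, -0.0, -0.001]
wrist_force: [0.3, -0.5, -0.7]
opening: 0.237
grasp_force: 40.0
[552.71143285 136.44405131 252.63768726] [ 6.78776668e-01  7.34344475e-01 -2.83204071e-04 -5.88875250e-04] [ 0.30278678 -0.46596613 -0.71569786]
[[307.1 167.7]] [[195.3 163.6]]
origin 247 105
```

View pics/s3c.png

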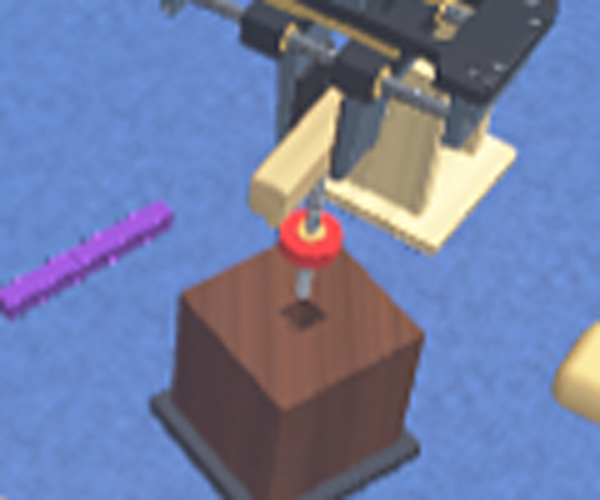

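The scene crop shows the rod tip at about (303,298), just above the socket centre at about (303,315).

```bash
python3 - <<'E'
from h import *
f=lambda x,y:(247+(x+.5)/5-.5,105+(y+.5)/5-.5)
for x,y in((303,299),(303,296)):print("tip",at("scene",*f(x,y),134.7))
print("hole",at("scene",*f(303,315),120))
C=[at("scene",*f(*a),120) for a in((183,297),(287,410),(424,335))];print(C,(C[0]+C[2])/2)
E
```

```text
tip [552.5 133.3 134.7]
tip [551.3 135.1 134.7]
hole [553.5 134.4 120. ]
[array([493. , 101.1, 120. ]), array([585.9,  74.6, 120. ]), array([614.4, 166.6, 120. ])] [553.7  133.85 120.  ]
```

Tip and hole agree to about 1.5 mm, and the clearance is 5.5 mm. I'll nudge +1 mm in x and go down in stages.

```bash
M='python3 -m creep'
$M '[[[0,0.01,0,0,0,0,15],[0,0.01,0.15,0,0,0,15],[0,0.01,0.3,0,0,0,15],[0,0.01,0.45,0,0,0,15],[0,0.01,0.45,0,0,0,15]]]'
$M '[[[0,0,0.06,0,0,0,15],[0,0,0.12,0,0,0,15],[0,0,0.18,0,0,0,15],[0,0,0.18,0,0,0,15]]]'
```

```text
clock: 8.7
eef_pos: [553.0, 135.9, 206.6]
eef_rot: [0.679, 0.734, -0.001, -0.001]
wrist_force: [0.6, -1.2, -1.4]
opening: 0.24
grasp_force: 40.0
clock: 9.1
eef_pos: [553.9, 135.6, 189.5]
eef_rot: [0.679, 0.734, -0.0, -0.0]
wrist_force: [-1.2, -0.6, -1.5]
opening: 0.236
grasp_force: 40.0
```

```bash
M='python3 -m creep'
$M '[[[0,0,0.03,0,0,0,15],[0,0,0.05,0,0,0,15],[0,0,0.05,0,0,0,15]]]'
$M '[[[0,0,0.02,0,0,0,15],[0,0,0.04,0,0,0,15],[0,0,0.04,0,0,0,15]]]'
```

```text
clock: 9.4
eef_pos: [554.0, 135.5, 184.8]
eef_rot: [0.679, 0.734, -0.0, 0.0]
wrist_force: [-0.2, 0.1, -1.4]
opening: 0.238
grasp_force: 40.0
clock: 9.7
eef_pos: [554.1, 135.6, 181.0]
eef_rot: [0.679, 0.734, 0.0, 0.0]
wrist_force: [-0.4, 0.1, -0.1]
opening: 0.237
grasp_force: 40.0
```

```bash
M='python3 -m creep'
$M '[[[0,0,0.02,0,0,0,15],[0,0,0.04,0,0,0,15],[0,0,0.04,0,0,0,15]]]'
$M '[[[0,0,0.04,0,0,0,15],[0,0,0.08,0,0,0,15],[0,0,0.1,0,0,0,15],[0,0,0.1,0,0,0,15]]]'
```

```text
clock: 10.0
eef_pos: [554.3, 135.6, 180.2]
eef_rot: [0.679, 0.734, 0.001, 0.001]
wrist_force: [-4.6, -0.6, 15.6]
opening: 0.242
grasp_force: 40.0
clock: 10.4
eef_pos: [559.6, 137.0, 178.5]
eef_rot: [0.679, 0.734, 0.008, 0.006]
wrist_force: [-4.6, -0.6, 46.5]
opening: 0.246
grasp_force: 40.0
```

The floor was met at TCP z of about 180.5, so the depth is about 57 mm: the 55 mm socket. The second push went past that and bent the hold slightly. I'll unload by backing off and settle with light contact to check.

```bash
M='python3 -m creep'
$M '[[[0,0,-0.05,0,0,0,15],[0,0,-0.1,0,0,0,15],[0,0,-0.1,0,0,0,15],[0,0,-0.1,0,0,0,15]]]'
python3 - <<'E'
from h import *
s=bot.get_state();print(s['eef_pos'],s['eef_rot'],s['wrist_force'],s['wrist_torque'])
a=bot.read_camera("scene");cv2.imwrite("pics/s4.png",a)
cv2.imwrite("pics/s4c.png",cv2.resize(a[90:190,247:367],None,fx=6,fy=6,interpolation=cv2.INTER_CUBIC))
E
```

```text
clock: 10.8
eef_pos: [555.2, 135.9, 179.2]
eef_rot: [0.679, 0.734, 0.002, 0.001]
wrist_force: [-2.3, -0.4, 12.7]
opening: 0.239
grasp_force: 40.0
[555.19609701 135.8829543  179.18751278] [0.67899247 0.73414232 0.00169707 0.00118504] [-2.29712319 -0.39441947 12.72126743] [-0.1227246   0.36008327  0.06231219]
```

View pics/s4c.png

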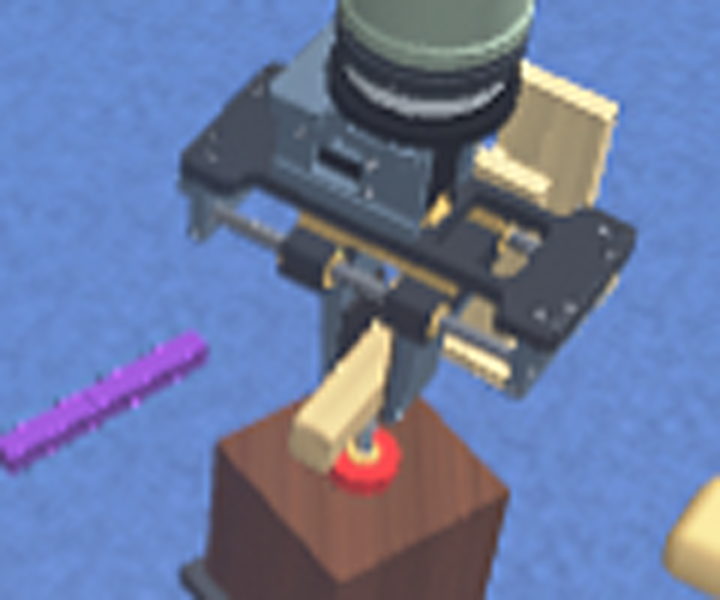

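The collar sits flat on the rim. Lifting straight out.

```bash
M='python3 -m creep'
$M '[[[0,0,-0.1,0,0,0,15],[0,0,-0.3,0,0,0,15],[0,0,-0.6,0,0,0,15],[0,0,-1,0,0,0,15]]]'
$M '[[[0,0,-0.15,0,0,0,15],[0,0,-0.2,0,0,0,15],[0,0,-0.2,0,0,0,15]]]'
python3 - <<'E'
from h import *
s=bot.get_state();print(s['eef_pos'],s['eef_rot'],s['wrist_force'])
a=bot.read_camera("scene");cv2.imwrite("pics/s5.png",a)
cv2.imwrite("pics/s5c.png",cv2.resize(a[70:185,247:367],None,fx=5,fy=5,interpolation=cv2.INTER_CUBIC))
E
```

```text
clock: 11.25
eef_pos: [552.8, 135.2, 275.2]
eef_rot: [0.679, 0.734, -0.003, -0.002]
wrist_force: [1.0, -0.1, -2.3]
opening: 0.24
grasp_force: 40.0
clock: 11.55
eef_pos: [553.9, 135.5, 296.3]
eef_rot: [0.679, 0.734, -0.0, -0.0]
wrist_force: [0.2, 1.2, -1.8]
opening: 0.236
grasp_force: 40.0
[553.92603039 135.49602104 296.32646652] [ 6.79009719e-01  7.34129166e-01 -3.76737416e-04 -1.63803719e-04] [ 0.20560324  1.15617617 -1.75214834]
```

View pics/s5c.png

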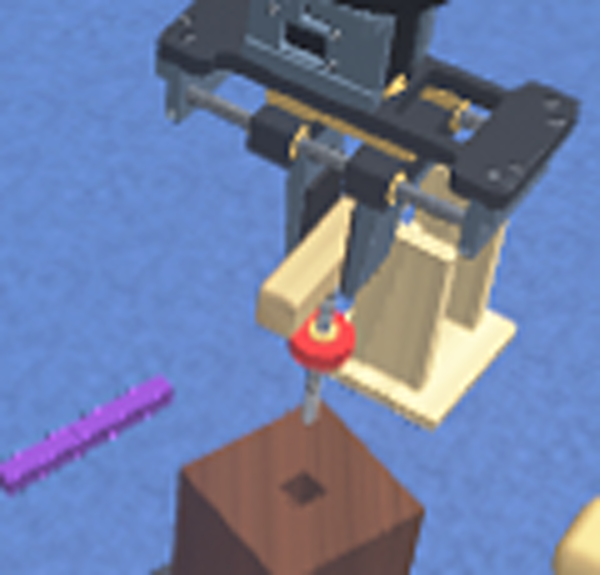

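The rod is out: tip at about (310,422), and the collar's lower edge centre at about (322,366) with its top centre at about (324,328). I'll check the reading numerically.

```bash
python3 - <<'E'
from h import *
from scipy.optimize import minimize
c=bot.calibration("scene")
f=lambda x,y:np.array((247+(x+.5)/5-.5,70+(y+.5)/5-.5))
# vertical rod, known TCP z; unknown x,y, tip z, reading
def res(p):
    x,y,z,r=p
    th=np.radians(np.arange(0,360,3)); d=lambda zz:proj("scene",np.c_[x+17*np.cos(th),y+17*np.sin(th),0*th+zz],c)
    lo=d(z+r);hi=d(z+r+12);tip=proj("scene",[[x,y,z]],c)[0]
    al=np.vstack([lo,hi])
    m=np.array([*tip,al[:,1].max(),al[:,1].min(),al[:,0].min(),al[:,0].max()])
    t=np.array([*f(310.5,423),f(0,371)[1],f(0,307)[1],f(288,0)[0],f(356,0)[0]])
    return ((m-t)**2).sum()
r=minimize(res,[553,134,178,57],method="Nelder-Mead",options=dict(maxiter=2000,xatol=.05,fatol=1e-3));print(r.x,r.fun)
s=bot.get_state();th=2*np.arctan2(s['eef_rot'][1],s['eef_rot'][0]);d=np.array([490.4,371.3])-s['eef_pos'][:2]
print(np.degrees(th),d@[np.cos(th),np.sin(th)],d@[np.sin(th),-np.cos(th)])
E
```

```text
[551.16180409 133.97670284 177.41600979  59.87424117] 0.0599999999999875
94.47124136830162 240.0463087192695 -44.495540560046535
```

The reading is about 57–60 mm, so the short post (55) is the match. Carrying the gauge back over the rack.

```bash
M='python3 -m creep'
$M '[[[0.4,-0.07,0,0,0,0,15],[0.8,-0.15,0,0,0,0,15],[0.8,-0.15,0,0,0,0,15]]]' >/dev/null
$M '[[[0.4,-0.07,0,0,0,0,15],[0.8,-0.15,0,0,0,0,15],[0.8,-0.15,0,0,0,0,15]]]' >/dev/null
$M '[[[0.4,-0.07,0,0,0,0,15],[0.8,-0.145,0,0,0,0,15],[0.8,-0.145,0,0,0,0,15],[0.8,-0.145,0,0,0,0,15],[0.8,-0.145,0,0,0,0,15]]]'
python3 - <<'E'
from h import *
s=bot.get_state();th=2*np.arctan2(s['eef_rot'][1],s['eef_rot'][0]);d=np.array([490.4,371.3])-s['eef_pos'][:2]
print(s['eef_pos'],np.degrees(th),d@[np.cos(th),np.sin(th)],d@[np.sin(th),-np.cos(th)])
E
```

```text
clock: 12.7
eef_pos: [491.2, 369.9, 296.0]
eef_rot: [0.679, 0.734, -0.001, 0.0]
wrist_force: [-0.0, -0.5, -1.6]
opening: 0.236
grasp_force: 40.0
[491.23233024 369.88227273 296.01619197] 94.41443029919107 1.4775860114372723 -0.7207383827294734
```

```bash
M='python3 -m creep'
$M '[[[0.015,-0.005,0,0,0,0,15],[0.015,-0.005,0.3,0,0,0,15],[0.015,-0.005,0.65,0,0,0,15],[0.015,-0.005,1,0,0,0,15],[0.015,-0.005,1,0,0,0,15],[0.015,-0.005,1,0,0,0,15]]]'
$M '[[[0,0,0.2,0,0,0,15],[0,0,0.4,0,0,0,15],[0,0,0.54,0,0,0,15],[0,0,0.57,0,0,0,15],[0,0,0.57,0,0,0,15],[0,0,0.57,0,0,0,15]]]'
```

```text
clock: 13.3
eef_pos: [490.9, 372.3, 197.5]
eef_rot: [0.679, 0.734, 0.0, 0.0]
wrist_force: [0.3, 0.1, -1.8]
opening: 0.239
grasp_force: 40.0
clock: 13.9
eef_pos: [491.5, 373.5, 142.0]
eef_rot: [0.679, 0.734, 0.002, 0.0]
wrist_force: [-1.0, -1.1, -0.4]
opening: 0.239
grasp_force: 40.0
```

```bash
M='python3 -m creep'
$M '[[[-0.015,-0.01,0.03,0,0,0,15],[-0.015,-0.01,0.06,0,0,0,15],[-0.015,-0.01,0.07,0,0,0,15],[-0.015,-0.01,0.07,0,0,0,15]]]'
$M '[[[0,0,0.01,0,0,0,15],[0,0,0.02,0,0,0,15],[0,0,0.02,0,0,0,15]]]'
```

```text
clock: 14.3
eef_pos: [489.3, 371.2, 132.7]
eef_rot: [0.679, 0.734, -0.0, -0.0]
wrist_force: [0.6, 0.1, -2.1]
opening: 0.234
grasp_force: 40.0
clock: 14.6
eef_pos: [489.6, 371.3, 131.9]
eef_rot: [0.679, 0.734, 0.0, 0.0]
wrist_force: [-1.0, -1.5, 5.3]
opening: 0.236
grasp_force: 40.0
```

Seated on the cheeks. Releasing, then rising straight up.

```bash
M='python3 -m creep'
$M '[[[0,0,0,0,0,0,60],[0,0,0,0,0,0,60],[0,0,0,0,0,0,60],[0,0,0,0,0,0,60],[0,0,0,0,0,0,60],[0,0,0,0,0,0,60]]]'
$M '[[[0,0,-0.1,0,0,0,60],[0,0,-0.3,0,0,0,60],[0,0,-0.7,0,0,0,60],[0,0,-1,0,0,0,60]]]'
$M '[[[0,0,-0.4,0,0,0,60],[0,0,-0.8,0,0,0,60],[0,0,-1,0,0,0,60],[0,0,-1,0,0,0,60]]]'
python3 - <<'E'
from h import *
c=bot.calibration("wrist"); im=bot.read_camera("wrist"); cv2.imwrite("pics/w6.png",im);np.save("c6.npy",c,allow_pickle=True)
sc=bot.read_camera("scene");cv2.imwrite("pics/s6.png",sc)
# compare rack area with start in scene view
a=cv2.imread("pics/scene0.png")[90:155,300:355].astype(int);b=sc[90:155,300:355].astype(int)
red=lambda m:(m[...,2]>150)&(m[...,1]<90)
print(red(a).sum(),red(b).sum(),(abs(a-b).max(2)>60).sum())
# bar in wrist view
h=cv2.cvtColor(im,cv2.COLOR_BGR2HSV)
pr=proj("wrist",[[490.3-4.4,369.5+60,161],[490.3+4.4,369.5-60,161],[490.3,369.5,161]],c);print(pr)
w=cv2.imread("pics/w1.png")
for r in (125,150,175):
    print(r,im[r,225:310:5].sum(1).tolist())
s=bot.get_state();print(s['eef_pos'],s['eef_rot'],s['q'])
E
```

```text
clock: 15.2
eef_pos: [489.5, 371.3, 130.8]
eef_rot: [0.679, 0.734, -0.0, 0.0]
wrist_force: [-0.2, -0.7, -0.1]
opening: 0.658
grasp_force: 0.0
clock: 15.6
eef_pos: [489.8, 371.5, 233.6]
eef_rot: [0.679, 0.734, 0.001, 0.0]
wrist_force: [0.5, 1.0, 0.2]
opening: 0.656
grasp_force: 0.0
clock: 16.0
eef_pos: [490.5, 372.0, 335.6]
eef_rot: [0.679, 0.734, 0.004, 0.001]
wrist_force: [0.0, 1.3, -0.6]
opening: 0.659
grasp_force: 0.0
0 0 3
[[255.7 129.4]
 [255.2 220.1]
 [255.4 176.5]]
125 [531, 545, 553, 522, 519, 537, 543, 550, 550, 572, 538, 536, 558, 548, 567, 545, 531]
150 [529, 725, 748, 738, 734, 697, 683, 694, 734, 734, 732, 743, 534, 549, 538, 534, 552]
175 [535, 740, 746, 728, 734, 695, 678, 696, 736, 750, 749, 742, 528, 522, 548, 556, 555]
[489.23312356 371.087625   330.81507027] [ 6.78999949e-01  7.34138315e-01 -1.89854456e-05  5.68944782e-05] [ 6.30260310e-01  3.40062431e-01  1.24640820e+00 -1.18991294e-04
  1.55513733e+00  5.52264981e-01]
```

The scene view shows the gauge hung exactly as before. Next is the short post on the mat's -y side: centre (535.6, -163.5), length 114 measured, yaw 6°.

```bash
M='python3 -m creep'
$M '[[[-0.5,0,0,0,0,0,50],[-1,0.01,0,0,0,0,50],[-1,0.01,0,0,0,0,50]]]' >/dev/null
$M '[[[-0.5,0,0,0,0,0,50],[-1,0.01,0,0,0,0,50],[-1,0.01,0,0,0,0,50]]]' >/dev/null
$M '[[[-0.5,0,0,0,0,0,50],[-1,0.01,0,0,0,0,50],[-1,0.01,0,0,0,0,50]]]' >/dev/null
$M '[[[-0.5,0,0,0,0,0,50],[-1,0.01,0,0,0,0,50],[-1,0.01,0,0,0,0,50]]]' 
$M '[[[-0.5,0,0.1,0,0,0.09,50],[-1,0,0.3,0,0,0.19,50],[-1,0,0.5,0,0,0.28,50],[-1,0,0.7,0,0,0.38,50],[-1,0,0.7,0,0,0.47,50],[-1,0,0.7,0,0,0.57,50],[-1,0,0.7,0,0,0.66,50],[-1,0,0.7,0,0,0.75,50]]]'
$M '[[[0,0,0,0,0,0.09,50],[0,0,0,0,0,0.18,50],[0,0,0,0,0,0.23,50],[0,0,0,0,0,0.23,50],[0,0,0,0,0,0.23,50]]]'
cat > d.py <<'E'
from h import *
import sys
x,y,z,yaw=map(float,sys.argv[1:])
s=bot.get_state();th=2*np.arctan2(s['eef_rot'][1],s['eef_rot'][0]);d=np.array([x,y])-s['eef_pos'][:2]
print(s['eef_pos'].round(1),np.degrees(th).round(2),"shift",(np.array([d@[np.cos(th),np.sin(th)],d@[np.sin(th),-np.cos(th)],s['eef_pos'][2]-z])/100).round(3),"turn",round((np.degrees(th)-yaw)/90,3),s['wrist_force'].round(1))
E
python3 d.py 535.6 -163.5 100 6.1
```

```text
clock: 17.3
eef_pos: [524.9, -30.4, 329.4]
eef_rot: [0.681, 0.732, -0.001, -0.0]
wrist_force: [0.1, 0.3, -0.8]
opening: 0.545
grasp_force: 0.0
clock: 18.1
eef_pos: [532.7, -124.5, 259.7]
eef_rot: [0.973, 0.231, -0.001, -0.001]
wrist_force: [-0.5, 0.4, 0.1]
opening: 0.544
grasp_force: 0.0
clock: 18.6
eef_pos: [532.6, -125.4, 260.2]
eef_rot: [0.998, 0.056, -0.001, -0.001]
wrist_force: [-0.7, -0.5, 0.3]
opening: 0.549
grasp_force: 0.0
[ 532.6 -125.4  260.2] 6.44 shift [-0.013  0.382  1.602] turn 0.004 [-0.7 -0.5  0.3]
```

```bash
python3 - <<'E'
from h import *
c=bot.calibration("wrist"); w=bot.read_camera("wrist"); cv2.imwrite("pics/w7.png",w)
for n,im,cc in(("top",cv2.imread("pics/top0.png"),bot.calibration("top")),("scene",cv2.imread("pics/s6.png"),bot.calibration("scene")),("wrist",w,c)):
    hsv=cv2.cvtColor(im,cv2.COLOR_BGR2HSV)
    # rectify plane z=22, 1px=0.5mm, x 420..640,y -240..0
    X,Y=np.meshgrid(np.arange(440,625,.5),np.arange(-215,-10,.5),indexing="ij")
    m=proj(n,np.c_[X.ravel(),Y.ravel(),0*X.ravel()+22],cc).astype(np.float32).reshape(*X.shape,2)
    r=cv2.remap(im,m,None,cv2.INTER_LINEAR)
    h=cv2.cvtColor(r,cv2.COLOR_BGR2HSV)
    mask=((h[...,1]<70)|(h[...,2]<60)).astype(np.uint8)
    k,l,st,ce=cv2.connectedComponentsWithStats(mask)
    for i in range(1,k):
        if 3000<st[i,4]<20000:
            p=np.argwhere(l==i).astype(np.float32); (a,b),sz,an=cv2.minAreaRect(p); e=np.linalg.eigh(np.cov(p.T))[1][:,1]; e*=np.sign(e[0])
            print(n,440+a/2,-215+b/2,"size",np.array(sz)/2,"yaw",np.degrees(np.arctan2(e[1],e[0])))
    cv2.imwrite(f"pics/r_{n}.png",r)
E
```

```text
top 526.5495986938477 -96.23973083496094 size [156.14138794  20.91902733] yaw 11.576716326614541
top 516.8298721313477 -37.260528564453125 size [135.79434204  20.32545853] yaw 5.090735637487723
top 537.0403518676758 -161.8630828857422 size [116.76074219  21.02279663] yaw 8.16202686331211
scene 525.9001922607422 -98.66523742675781 size [159.22621155  26.1355114 ] yaw 11.68950224931795
scene 516.7238693237305 -40.44508361816406 size [139.54547119  27.14332962] yaw 5.029326880058476
scene 536.8491668701172 -164.1501235961914 size [119.25606537  24.41251755] yaw 8.523096988172655
wrist 532.25 -162.25 size [105.5 184.5] yaw 3.1208544523408057
wrist 510.6349868774414 -42.19499206542969 size [148.70452881  45.11340714] yaw 10.967163062266557
wrist 525.5239715576172 -95.40225219726562 size [155.71421814  21.67208862] yaw 11.896074524707927
wrist 538.4949417114258 -161.82257080078125 size [120.55018616  21.51112556] yaw 8.472775957902087
```

All three cameras agree: the short post is at (537, -162.8), yaw 8.4°, 115 mm long. Going down on it.

```bash
M='python3 -m creep'
$M '[[[0,0.18,0.2,0,0,-0.02,50],[0,0.38,0.5,0,0,-0.02,50],[0,0.38,0.9,0,0,-0.02,50],[0,0.38,1,0,0,-0.02,50],[0,0.38,1,0,0,-0.02,50]]]' >/dev/null
$M '[[[0,0,0.2,0,0,0,50],[0,0,0.35,0,0,0,50],[0,0,0.35,0,0,0,50],[0,0,0.35,0,0,0,50],[0,0,0.35,0,0,0,50]]]' >/dev/null
python3 d.py 537 -162.8 8.5 8.4
```

```text
[ 537.8 -164.9  127.8] 8.09 shift [-0.005 -0.022  1.193] turn -0.003 [-0.7  0.2  0.2]
```

```bash
M='python3 -m creep'
$M '[[[-0.005,-0.02,0.2,0,0,0,50],[-0.005,-0.02,0.5,0,0,0,50],[-0.005,-0.02,0.8,0,0,0,50],[-0.005,-0.02,0.9,0,0,0,50],[-0.005,-0.02,0.9,0,0,0,50],[-0.005,-0.02,0.9,0,0,0,50]]]' 25 >/dev/null
python3 d.py 537 -162.8 9 8.4
```

```text
[ 537.  -163.1   37.4] 8.07 shift [ 0.    -0.004  0.284] turn -0.004 [ 0.6 -0.2  0.2]
```

```bash
M='python3 -m creep'
$M '[[[0,0,0.1,0,0,0,50],[0,0,0.2,0,0,0,50],[0,0,0.27,0,0,0,50],[0,0,0.27,0,0,0,50],[0,0,0.27,0,0,0,50]]]' 
$M '[[[0,0,0,0,0,0,8],[0,0,0,0,0,0,8],[0,0,0,0,0,0,8],[0,0,0,0,0,0,8],[0,0,0,0,0,0,8],[0,0,0,0,0,0,8],[0,0,0,0,0,0,8]]]' 25
```

```text
clock: 20.75
eef_pos: [535.7, -162.8, 8.7]
eef_rot: [0.998, 0.07, -0.0, -0.0]
wrist_force: [-0.4, -0.7, 0.9]
opening: 0.55
grasp_force: 0.0
clock: 21.45
eef_pos: [535.8, -162.7, 9.1]
eef_rot: [0.998, 0.07, 0.0, 0.0]
wrist_force: [-0.4, 0.8, 1.3]
opening: 0.176
grasp_force: 25.0
```

Post gripped (16 mm). Lifting and carrying it to the tray.

```bash
M='python3 -m creep'
$M '[[[0,0,-0.1,0,0,0,8],[0,0,-0.4,0,0,0,8],[0,0,-0.8,0,0,0,8],[0,0,-1,0,0,0,8]]]' 
$M '[[[-0.15,0.35,-0.2,0,0,0,8],[-0.32,0.78,-0.3,0,0,0,8],[-0.32,0.78,-0.3,0,0,0,8]]]' >/dev/null
$M '[[[-0.15,0.35,0,0,0,0,8],[-0.32,0.78,0,0,0,0,8],[-0.32,0.78,0,0,0,0,8]]]' >/dev/null
$M '[[[-0.15,0.35,0,0,0,0.06,8],[-0.32,0.79,0,0,0,0.11,8],[-0.32,0.79,0,0,0,0.11,8],[-0.32,0.79,0,0,0,0.11,8],[-0.32,0.79,0,0,0,0.11,8]]]'
python3 - <<'E'
from h import *
# tray outline from clean scene picture: green rim, rectify at z=20
im=cv2.imread("pics/s6.png")
for n,im in(("scene",im),("top",cv2.imread("pics/top0.png"))):
    cc=bot.calibration(n)
    X,Y=np.meshgrid(np.arange(330,620,1.),np.arange(-490,-230,1.),indexing="ij")
    m=proj(n,np.c_[X.ravel(),Y.ravel(),0*X.ravel()+20],cc).astype(np.float32).reshape(*X.shape,2)
    r=cv2.remap(im,m,None,cv2.INTER_LINEAR);h=cv2.cvtColor(r,cv2.COLOR_BGR2HSV)
    p=np.argwhere((h[...,0]>50)&(h[...,0]<85)&(h[...,1]>90)).astype(np.float32);b=cv2.minAreaRect(p)
    q=np.argwhere((h[...,1]<90)&(h[...,2]>120));print(n,330+b[0][0],-490+b[0][1],b[1],b[2],"mask y range",np.percentile(q,[1,99],axis=0)+[330,-490])
E
python3 d.py 474 -409 60 -2.3
```

```text
clock: 21.85
eef_pos: [537.2, -163.3, 112.6]
eef_rot: [0.998, 0.07, 0.002, 0.001]
wrist_force: [-0.2, 0.0, -0.0]
opening: 0.172
grasp_force: 25.0
clock: 22.95
eef_pos: [473.9, -407.4, 138.7]
eef_rot: [1.0, -0.015, -0.0, -0.001]
wrist_force: [1.0, -0.5, -1.6]
opening: 0.171
grasp_force: 25.0
scene 477.8640594482422 -360.794677734375 (189.76358032226562, 235.22006225585938) 87.0390625 mask y range [[ 427. -352.]
 [ 547. -284.]]
top 476.10662841796875 -359.14463806152344 (192.56346130371094, 229.09893798828125) 87.1014175415039 mask y range [[ 426. -349.]
 [ 548. -279.]]
[ 473.9 -407.4  138.7] -1.77 shift [0.002 0.016 0.787] turn 0.006 [ 1.  -0.5 -1.6]
```

```bash
M='python3 -m creep'
$M '[[[0,0.01,0.3,0,0,0.01,8],[0,0.01,0.7,0,0,0.01,8],[0,0.01,1,0,0,0.01,8],[0,0.01,1,0,0,0.01,8],[0,0.01,1,0,0,0.01,8]]]' >/dev/null
$M '[[[0,0,0.1,0,0,0,8],[0,0,0.2,0,0,0,8],[0,0,0.25,0,0,0,8],[0,0,0.25,0,0,0,8],[0,0,0.25,0,0,0,8]]]'
```

```text
clock: 23.95
eef_pos: [473.8, -410.1, 14.1]
eef_rot: [1.0, -0.024, 0.0, 0.0]
wrist_force: [1.3, -0.7, -0.5]
opening: 0.169
grasp_force: 25.0
```

```bash
M='python3 -m creep'
$M '[[[0,0,0.02,0,0,0,8],[0,0,0.04,0,0,0,8],[0,0,0.05,0,0,0,8],[0,0,0.05,0,0,0,8]]]'
$M '[[[0,0,0.01,0,0,0,8],[0,0,0.01,0,0,0,8]]]'
```

```text
clock: 24.35
eef_pos: [473.6, -409.9, 8.8]
eef_rot: [1.0, -0.024, -0.0, -0.0]
wrist_force: [-0.8, 0.4, -0.8]
opening: 0.171
grasp_force: 25.0
clock: 24.55
eef_pos: [473.8, -410.0, 8.1]
eef_rot: [1.0, -0.024, 0.0, 0.0]
wrist_force: [-0.7, 0.1, -0.5]
opening: 0.179
grasp_force: 25.0
```

```bash
M='python3 -m creep'
$M '[[[0,0,0.01,0,0,0,8],[0,0,0.015,0,0,0,8],[0,0,0.015,0,0,0,8]]]'
```

```text
clock: 24.85
eef_pos: [473.8, -410.1, 8.1]
eef_rot: [1.0, -0.024, 0.0, 0.0]
wrist_force: [-1.8, 1.2, 7.9]
opening: 0.177
grasp_force: 25.0
```

Contact on the tray floor. Releasing, rising and taking a final look.

```bash
M='python3 -m creep'
$M '[[[0,0,0,0,0,0,40],[0,0,0,0,0,0,40],[0,0,0,0,0,0,40],[0,0,0,0,0,0,40]]]'
$M '[[[0,0,-0.1,0,0,0,40],[0,0,-0.3,0,0,0,40],[0,0,-0.7,0,0,0,40],[0,0,-1,0,0,0,40]]]'
$M '[[[-0.3,0.1,-0.4,0,0,0,40],[-0.7,0.1,-0.8,0,0,0,40],[-1,0.1,-1,0,0,0,40],[-1,0.1,-1,0,0,0,40],[-1,0.1,-1,0,0,0,40]]]'
python3 - <<'E'
from h import *
a=bot.read_camera("scene");cv2.imwrite("pics/s9.png",cv2.resize(a,(800,600),interpolation=cv2.INTER_CUBIC))
E
```

```text
clock: 25.25
eef_pos: [473.6, -409.9, 6.2]
eef_rot: [1.0, -0.024, -0.0, -0.0]
wrist_force: [-0.2, 0.2, 0.3]
opening: 0.435
grasp_force: 0.0
clock: 25.65
eef_pos: [474.1, -410.3, 108.9]
eef_rot: [1.0, -0.024, 0.001, 0.001]
wrist_force: [1.4, -0.3, 0.3]
opening: 0.44
grasp_force: 0.0
clock: 26.15
eef_pos: [373.2, -415.4, 207.8]
eef_rot: [1.0, -0.024, 0.001, 0.001]
wrist_force: [0.6, 0.1, 0.0]
opening: 0.442
grasp_force: 0.0
```

View pics/s9.png

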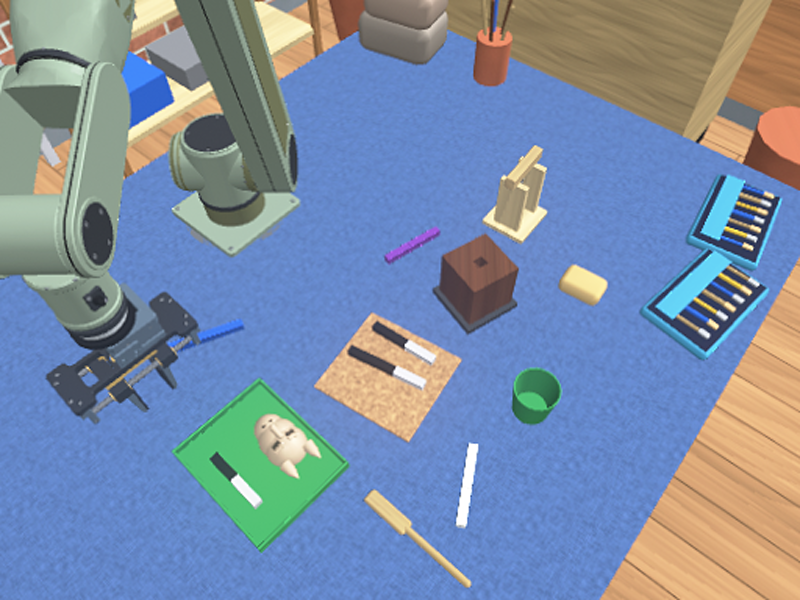

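The short post lies flat in the tray at about (236,480), beside the mask. The gauge hangs on its rack at (520,180), and everything else is where it was.

```bash
python3 -c "
from bench import bot
print(bot.hand_in())"
```

```text
the job is handed in; nothing more can be done
None
```

I handed in the job at 26 s of the 59 s allowed: the socket probed at about 57 mm, nearest the 55 mm size, so the short post now lies flat in the tray beside the mask. The gauge is back across its rack with the collar not touched since the probe. One probing push overshot to 46 N at the wrist (limit 120 N), and nothing was dropped.

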